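Index a flanged bearing in its assembly nest

ROBOT

A 6-joint arm with a two-finger parallel gripper is mounted at the origin on the work surface. World frame = base frame: x ahead of the robot, y to its left, z up, the work surface at z = 0. Lengths are in mm, angles in degrees, forces in N, time in s.
With the tool pointing down it reaches from about 350 to 850 mm from the base axis. Payload 8.1 kg.
Tool frame: the origin (TCP) lies midway between the tips of the shut fingers; the grasp point (between the pads) lies 19 mm behind it; z points along the fingers, y is the direction in which the jaws open and shut (so a half turn about z gives the same grasp; the last joint's range is limited). The gripper opens to 85 mm and grips with 20 to 120 N. Pads are 22 mm wide; open, the fingers measure 114 mm over their backs; the gripper's body (76 mm by 85 mm) begins 54 mm behind the grasp point. The pads swing forward as they close: fully open they stand 13 mm farther back than shut.
Start: joints at [-74.737, 7.471, 85.268, -0, 87.261, -4.893], TCP at [206.773, -563.25, 231.292] pointing down, gripper open.
Joint ranges: [-169.43, 169.43], [-51.17, 129.36], [1.28, 143.12], [-76.62, 256.62], [0, 156.53], [-152.29, 152.29]. Speed limits (degrees/s): [136.94, 136.94, 159.86, 180, 180, 180].

INTERFACE

Orientations are given as [roll, pitch, yaw] about the fixed x, y, z axes, in that order (R = Rz(yaw) Ry(pitch) Rx(roll)).
In Python, from bench import telemetry, snapshot, camera_params, job gives the robot as it stands. The module is installed in compiled form; this text tells all that it offers.
- The arm moves only by the shell command python3 -m jog 'ROWS' [FORCE]. ROWS is JSON, a list that holds one entry, the list of rows, each a list of 7 numbers: the shift along the tool's x, y, z in units of 50 mm (1.0 is 50 mm), then the turn, a rotation vector about the tool's x, y, z in units of 2 pi rad (1.0 is 2 pi rad), then the opening, from 0 (shut) to 1 (fully open). In form: [[[dx, dy, dz, rx, ry, rz, claw], ...]]. A call has 1 to 12 rows; each row shifts and turns the commanded pose from where the row before left it, along the tool's axes as they then stand; what a row does not reach is not made up. A row lasts 1/8 s, in which the tool goes at most 62.5 mm and 10.7 degrees, less where a joint would pass 70% of its speed; a pose out of reach is approached as far as the arm can. A call with a number of a shift or a turn outside -1 to 1 is refused whole. A call with a gripper value outside its range is refused whole. The fingers move at their own pace and stop on an object; FORCE is the grip in N (left out, the last holds). Time passes only in rows, so rows that do not move let the fingers close. It gives the time, the measured TCP pose, the force and the opening at its end, in the units of the state.
- telemetry.sense(): the state, without advancing time (a new reading comes with each control period).
- snapshot(name): name is "side" or "top"; returns (picture, depth): 384x512x3 uint8, red, green, blue; 384x512 float32, mm along the optical axis (not along the pixel's ray), 0 where there is no reading.
- camera_params(name): a dict with "K" (3x3 intrinsics, pixels), "extrinsics" (4x4, takes a point from camera to world coordinates). Camera axes: x right, y down, z forward; pixel columns grow to the right and rows downward; lengths in mm; the calibration is good to about 2 mm. A picture is of the moment at which its call begins. camera_params takes no time and is no camera call.
- job.hand_in(): hands the job in, once; it reports no verdict.
The state is a dict: "time": time; "joint_pos": joint angles; "qd": joint speeds; "joint_efforts": joint torques, N m; "tool_pos": TCP position; "tcp_rot": TCP orientation; "ft_force": force on the tool from outside, world axes, zero at the start; "wrist_torque": the same for the moment, N m; "finger_gap": finger opening in mm.
Only numpy, scipy, OpenCV 4.12 (cv2) and the standard library are available. Lean on these libraries where they do the work, as an engineer would, in place of code of your own. Each camera call takes 0.05 s, during which the arm holds its last target. There are 200 camera calls.

TASK

Lift the flanged bearing out of the cardboard bin by its sleeve, seat it fully in the pocket of the steel nest and let go of it. Then push the flange round by its ears until its notch faces the pointed mark on the nest, and leave it seated there. Leave the bottle, the can, the loose ring and the wrench where they are.

Things in the scene. Friction and masses are not known exactly. Their poses are not given: they have to be found in the camera images.
- bearing: flanged bearing, 0.45 to 0.75 kg, lying flat in the bin, sleeve up. Origin: centre of its underside; z up along its axis, x towards the notch. From below: round register 52 mm diameter, chamfered foot (height 0 to 10 mm above the origin); dark steel round flange 96 mm diameter (10 to 24 mm); bright steel sleeve (24 to 50 mm)
- notch (a point): middle of the mouth of the flange's one square notch, 24 mm wide and about 15 mm deep, cut through its edge; the point is at the flange's top, 48 mm from the bearing's axis, on the bearing's x
- ear (a point): the flange's edge has three like ears with rounded ends, 24 mm wide, 13 mm thick (11 to 24 mm above the bearing's origin), reaching 80 mm from the axis, at 60, 180 and 300 degrees from the notch. This point: top of the ear at 180 degrees, 68 mm from the axis. In the nest, 1 to 3 N sideways on an ear turns the flange, which stays where it is left
- sleeve_top (a point): centre of the top of the bearing's sleeve, 50 mm above the bearing's origin. The sleeve, 32 mm diameter and 26 mm tall above the flange, is the place to carry the bearing by. It spins almost without friction in the flange: turning the sleeve does not turn the flange
- nest: fixed steel nest: plate 200 x 150 x 10 mm with a round pedestal 76 mm diameter, rim 34 mm above the work surface. Origin: on the pedestal's axis, on the work surface; z up, x from the axis towards the mark; the plate reaches 78 mm behind and 122 mm ahead of the axis along x
- pocket (a point): centre of the round pocket's mouth in the pedestal, 34 mm above the work surface; pocket 56 mm diameter, 14 mm deep. Seated, the flange's underside rests on the rim: the bearing's origin is 24 mm above the work surface, the flange's top 48 mm, the sleeve's top 74 mm; the ears pass clear above the mark
- mark (a point): the mark: a dark steel bar with a pointed end that points at the pedestal's axis, 10 mm wide, from 64 to 110 mm from the axis, its top 24 mm above the work surface. This point: top of the pointed end
- stock_bin: fixed shallow open cardboard bin 200 x 190 mm, 4 mm floor and walls, walls 28 to 38 mm high; origin under its centre
- bottle: bystander: white plastic bottle, 64 mm diameter, 170 mm tall; to be left alone; origin at the centre of its underside
- race: bystander: plain loose steel bearing ring lying flat, 80 mm outside diameter, 18 mm high; to be left alone; origin at the centre of its underside
- can: bystander: white can, 56 mm diameter, 140 mm tall; to be left alone; origin at the centre of its underside
- wrench: bystander: steel wrench lying flat; to be left alone
Mind the look-alikes: they are no part of the job. What is shaped like the bearing but purple or yellow is not meant.

How it is judged:
By the outcome, as a careful person would: the job done as asked, in the order asked, and still so for the second after the job is handed in, with the robot touching nothing.
It also fails if it takes over 58 s, if anything falls off the work surface, if the arm or the gripper's body presses on something with over 40 N, if the wrist force passes 120 N, or if a joint passes its speed limit or range.

## Working session

There is one attempt and no reset: what is moved stays moved. The work goes in short steps, Python scripts to look and compute and a shell command to move; the robot and the scene stay as the last step left them, time stands still between calls to the robot, and variables do not carry over. Pictures are saved under pics/ and viewed, about 8 in all and at most 12, crops included, and the job is handed in when it is done.

```bash
mkdir -p pics; cat > h.py <<'E'
import numpy as np, cv2
from bench import telemetry, snapshot, camera_params, job
def cloud(name):
    p,d=snapshot(name); c=camera_params(name); K=np.array(c["K"]);T=np.array(c["extrinsics"])
    v,u=np.mgrid[:384,:512]
    P=np.stack([(u-K[0,2])*d/K[0,0],(v-K[1,2])*d/K[1,1],d],-1)@T[:3,:3].T+T[:3,3]
    P[d==0]=np.nan
    return p,P
E
python3 - <<'E'
from h import *
for n in("top","side"):
    p,P=cloud(n); np.savez(n+"0.npz",p=p,P=P); cv2.imwrite(f"pics/{n}0.png",cv2.resize(p[:,:,::-1],(800,600)))
    print(n,np.array(camera_params(n)["extrinsics"]).round(2).tolist(),camera_params(n)["K"])
print(telemetry.sense())
E
```

```text
top [[0.02, -0.99, 0.17, 341.28], [-1.0, -0.02, 0.0, 65.06], [0.0, -0.17, -0.99, 1317.81], [0.0, 0.0, 0.0, 1.0]] [[396.62925899   0.         257.40178066]
 [  0.         396.62925899 187.0646032 ]
 [  0.           0.           1.        ]]
side [[-0.8, -0.44, 0.41, -57.41], [-0.6, 0.58, -0.55, 907.43], [0.01, -0.68, -0.73, 1176.45], [0.0, 0.0, 0.0, 1.0]] [[466.60546      0.         247.74318912]
 [  0.         466.60546    192.74043222]
 [  0.           0.           1.        ]]
{'time': 0.1, 'joint_pos': array([-7.47395884e+01,  7.51168935e+00,  8.53242169e+01,  2.25708915e-03,
        8.72609376e+01, -4.89378509e+00]), 'qd': array([-0.12701027, -0.01096183, -0.11620246,  0.01244042, -0.10174639,
        0.06189953]), 'joint_efforts': array([ 3.33490334e-04, -5.70950246e+01, -5.01942730e+01, -2.16277126e-04,
        8.11291306e-03,  3.08096401e-05]), 'tool_pos': array([ 206.62435964, -562.76844864,  230.32857359]), 'tcp_rot': array([-1.79903701e+02, -1.05077423e-02,  2.01540781e+01]), 'ft_force': array([ 0.13117068, -0.58353809, -0.13258099]), 'wrist_torque': array([ 0.00305515,  0.0051546 , -0.00579851]), 'finger_gap': 85.30631451713123}
```

View pics/top0.png

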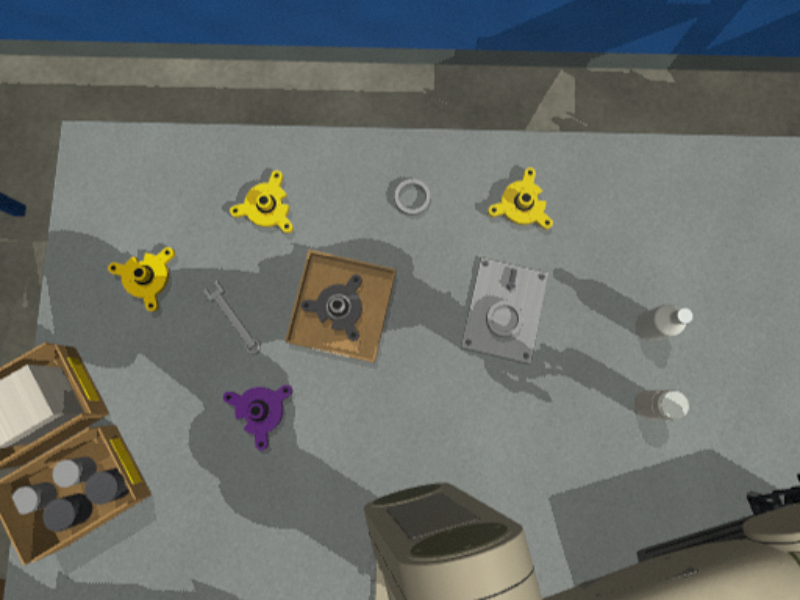

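View pics/side0.png

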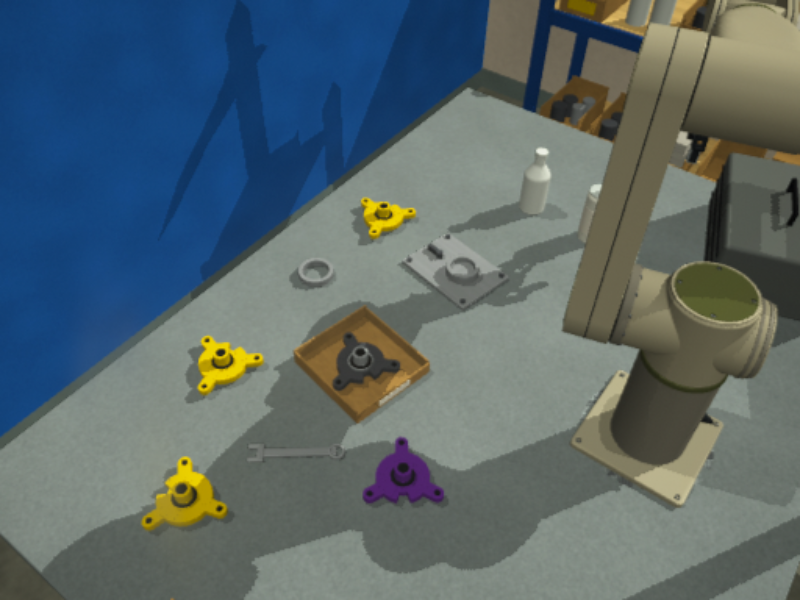

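The top view shows the bearing in the bin at about (338,306), with its ears left, upper right and lower right. The nest pocket is at (504,319) and the mark at (510,280). The side view agrees. Next I measure these and crop in on the notch.

```bash
cat > m.py <<'E'
from h import *
def rect(P,p,x0,y0,R=100,s=2.5):
    pass
def ray(name,u,v,z):
    c=camera_params(name);K=np.array(c["K"]);T=np.array(c["extrinsics"])
    r=T[:3,:3]@np.linalg.inv(K)@[u,v,1]; return T[:3,3]+r*(z-T[2,3])/r[2]
def ortho(name,p,cx,cy,z,R=100,N=400):
    """resample the picture onto world plane z; image up=+x, left=+y"""
    c=camera_params(name);K=np.array(c["K"]);T=np.array(c["extrinsics"])
    W=np.array([[cx+a,cy+b,z] for a,b in((R,R),(R,-R),(-R,-R),(-R,R))])
    q=(W-T[:3,3])@T[:3,:3]@K.T; q=(q[:,:2]/q[:,2:]).astype(np.float32)
    H=cv2.getPerspectiveTransform(q,np.float32([[0,0],[N,0],[N,N],[0,N]]))
    return cv2.warpPerspective(p,H,(N,N),flags=cv2.INTER_CUBIC)
E
python3 - <<'E'
from m import *
f=1.5625
out=[]
for n,uv in(("top",[(338,306,54),(504,319,34),(510,289,24)]),("side",[(361,352,54),(463,266,34),(441,254,24)])):
    print(n,[ray(n,u/f,v/f,z)[:2].round(0).tolist() for u,v,z in uv])
d=np.load("top0.npz");P=d['P'];p=d['p']
for nm,(u,v,z),zr in(("bear",(338,306,54),(47,62)),("flange",(338,306,54),(22,34)),("nestrim",(504,319,34),(29,40))):
    c=ray("top",u/f,v/f,z)
    m=(np.hypot(P[...,0]-c[0],P[...,1]-c[1])<70)&(P[...,2]>zr[0])&(P[...,2]<zr[1])
    q=P[m]; (x,y),r=cv2.minEnclosingCircle(q[:,:2].astype(np.float32)); print(nm,len(q),x,y,r,np.median(q[:,2]),q.mean(0))
b=ray("top",338/f,306/f,54);k=ray("top",504/f,319/f,34)
I=np.hstack([ortho("top",p,b[0],b[1],28),ortho("top",p,k[0],k[1],34)])
cv2.imwrite("pics/o1.png",I[:,:,::-1])
E
```

```text
top [[523.0, 199.0], [506.0, -146.0], [572.0, -161.0]]
side [[525.0, 204.0], [507.0, -143.0], [574.0, -155.0]]
bear 78 525.2044067382812 201.32015991210938 15.653721809387207 53.383906506613016 [525.12260674 201.18761078  53.70695286]
flange 685 522.8619384765625 198.85311889648438 69.60218048095703 27.032266297457454 [525.52018477 199.78358501  27.23666007]
nestrim 181 507.9101867675781 -147.53273010253906 37.87550354003906 33.25003454939633 [ 507.75648419 -148.18689026   33.54116258]
```

View pics/o1.png

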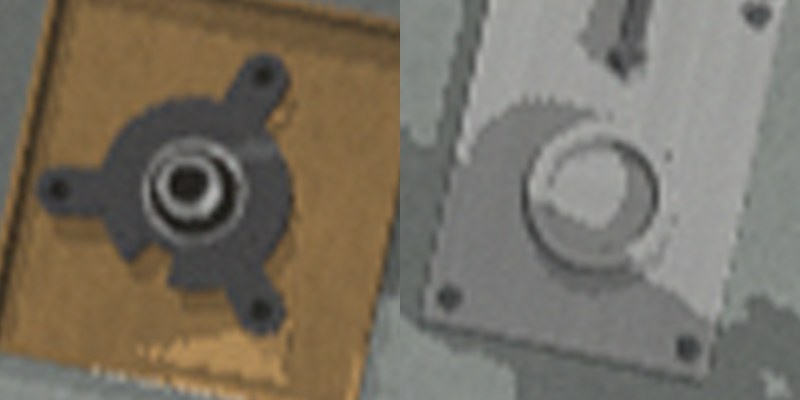

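Bearing axis is about (525,201) with its notch at about 150° world. The nest axis is about (508,-148) and the mark points to about -12°. I move over the bearing now.

```bash
python3 -m jog '[[[0.8,-0.86,0,0,0,0,1],[0.8,-0.86,0,0,0,0,1],[0.8,-0.86,0,0,0,0,1],[0.8,-0.86,0,0,0,0,1],[0.8,-0.86,0,0,0,0,1],[0.8,-0.86,0,0,0,0,1],[0.8,-0.86,0,0,0,0,1],[0.8,-0.86,0,0,0,0,1],[0.8,-0.86,0,0,0,0,1],[0.8,-0.86,0,0,0,0,1],[0.8,-0.86,0,0,0,0,1],[0.8,-0.86,0.0,0,0,0,1]]]'
cat > go.py <<'E'
# prints the shift still to go, in tool units, to the world point given
import sys; from h import *; from scipy.spatial.transform import Rotation as R
s=telemetry.sense(); d=np.array([float(a) for a in sys.argv[1:4]])-s["tool_pos"]
print(s["time"],s["tool_pos"].round(1),s["tcp_rot"].round(2),"F",s["ft_force"].round(1),"gap",round(s["finger_gap"],1),"units",(R.from_euler("xyz",s["tcp_rot"],degrees=True).inv().apply(d)/50).round(3))
E
python3 go.py 525.2 201.3 30
python3 - <<'E'
from m import *
P=np.load("side0.npz");p=P['p'];q=P['P']
for n in("top","side"):
    d=np.load(n+"0.npz");P=d['P']
    m=np.hypot(P[...,0]-525,P[...,1]-201)<25; m&=(P[...,2]>48)&(P[...,2]<60); a=P[m]; print(n,"sleeve",cv2.minEnclosingCircle(a[:,:2].astype(np.float32)))
    m=np.hypot(P[...,0]-508,P[...,1]+148)<45; m&=(P[...,2]>29)&(P[...,2]<40); a=P[m]; print("rim",cv2.minEnclosingCircle(a[:,:2].astype(np.float32)))
    m=np.hypot(P[...,0]-528,P[...,1]+148)<140; m&=(P[...,2]>5)&(P[...,2]<16);a=P[m]; r=cv2.minAreaRect(a[:,:2].astype(np.float32)); print("plate",r)
E
```

```text
time: 1.6
tool_pos: [479.8, 88.5, 231.1]
tcp_rot: [180.0, 0.0, 20.2]
ft_force: [1.2, -0.4, 0.2]
finger_gap: 85.5
1.6 [479.8  88.5 231.1] [179.99   0.    20.17] F [ 1.2 -0.4  0.2] gap 85.5 units [ 1.63  -1.805  4.021]
top sleeve ((525.2044067382812, 201.32015991210938), 15.653721809387207)
rim ((507.9101867675781, -147.53273010253906), 37.87550354003906)
plate ((529.2806396484375, -148.56121826171875), (255.42015075683594, 247.4136505126953), 7.331644535064697)
side sleeve ((526.8079833984375, 204.39224243164062), 18.518918991088867)
rim ((511.0448303222656, -141.81527709960938), 39.99958038330078)
plate ((530.8901977539062, -141.7124786376953), (255.6145477294922, 256.6626281738281), 45.62716293334961)
```

```bash
python3 -m jog '[[[0.55,-0.6,0.5,0,0,0,1],[0.55,-0.6,0.5,0,0,0,1],[0.53,-0.6,0.5,0,0,0,1],[0,0,0.8,0,0,0,1],[0,0,0.8,0,0,0,1],[0,0,0.5,0,0,0,1],[0,0,0.3,0,0,0,1],[0,0,0.12,0,0,0,1],[0,0,0,0,0,0,1]]]' ; python3 go.py 525.2 201.3 30
```

```text
time: 2.72
tool_pos: [525.4, 199.2, 30.7]
tcp_rot: [180.0, -0.0, 20.2]
ft_force: [-0.5, 0.6, 0.8]
finger_gap: 85.4
2.725 [525.4 199.2  30.7] [ 1.800e+02 -3.000e-02  2.015e+01] F [-0.5  0.6  0.8] gap 85.4 units [ 0.011 -0.041  0.015]
```

```bash
python3 -m jog '[[[0.01,-0.04,0.01,0,0,0,0.5],[0,0,0,0,0,0,0.2],[0,0,0,0,0,0,0.2],[0,0,0,0,0,0,0.1],[0,0,0,0,0,0,0.1],[0,0,0,0,0,0,0.1],[0,0,0,0,0,0,0.1]]]' 60; python3 go.py 525.2 201.3 30; python3 -m jog '[[[0,0,-0.1,0,0,0,0.1],[0,0,-0.3,0,0,0,0.1],[0,0,-0.6,0,0,0,0.1],[0,0,-0.6,0,0,0,0.1],[0,0,-0.4,0,0,0,0.1],[0,0,0,0,0,0,0.1]]]'; python3 go.py 508 -148 54
python3 - <<'E'
from m import *
p,P=cloud("side"); cv2.imwrite("pics/s2.png",cv2.resize(p[150:280,140:340,::-1],(800,520)))
E
```

```text
time: 3.6
tool_pos: [525.3, 201.1, 30.6]
tcp_rot: [180.0, -0.1, 20.2]
ft_force: [-1.8, -2.4, 5.7]
finger_gap: 30.2
3.6 [525.3 201.1  30.6] [ 1.7998e+02 -5.0000e-02  2.0150e+01] F [-1.8 -2.4  5.7] gap 30.2 units [-0.001 -0.004  0.013]
time: 4.35
tool_pos: [526.2, 201.6, 131.9]
tcp_rot: [180.0, -0.2, 20.2]
ft_force: [0.3, -1.4, -6.8]
finger_gap: 30.2
4.35 [526.2 201.6 131.9] [179.98  -0.22  20.16] F [ 0.3 -1.4 -6.8] gap 30.2 units [-2.757  6.438  1.55 ]
```

View pics/s2.png

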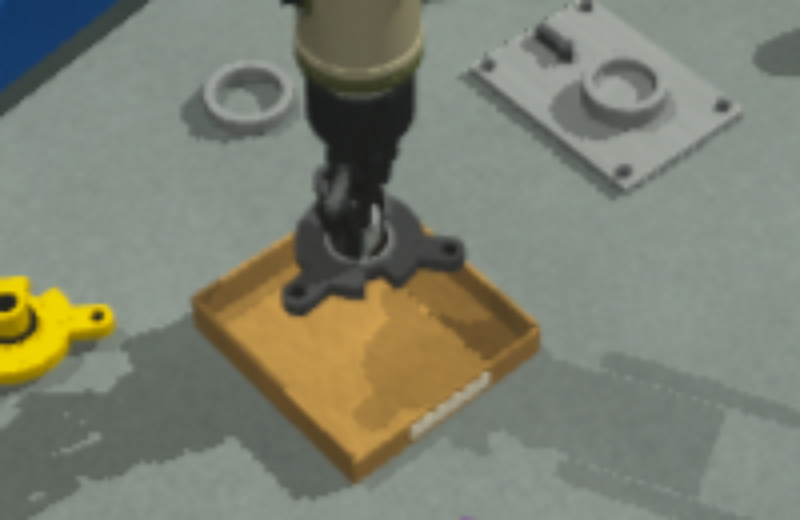

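The grip is good and the bearing hangs level. The nest is upper right in the crop, at (620,90). I carry it over.

```bash
python3 -m jog '[[[-0.15,0.3,0,0,0,0,0.1],[-0.3,0.7,0,0,0,0,0.1],[-0.3,0.7,0,0,0,0,0.1],[-0.3,0.7,0,0,0,0,0.1],[-0.3,0.7,0,0,0,0,0.1],[-0.3,0.7,0,0,0,0,0.1],[-0.3,0.7,0,0,0,0,0.1],[-0.3,0.7,0.2,0,0,0,0.1],[-0.3,0.7,0.2,0,0,0,0.1],[-0.2,0.54,0.2,0,0,0,0.1],[0,0,0.2,0,0,0,0.1],[0,0,0,0,0,0,0.1]]]'; python3 go.py 508 -148 51
python3 - <<'E'
from m import *
for n in("top","side"):
    p,P=cloud(n); cv2.imwrite(f"pics/{n}3.png",cv2.resize(p[150:250,260:400,::-1] if n=="top" else p[100:220,220:380,::-1],(560,400)))
import cv2
I=np.hstack([cv2.imread("pics/top3.png")[:, 80:480],cv2.imread("pics/side3.png")[:,80:480]]);cv2.imwrite("pics/c3.png",I)
E
```

```text
time: 5.9
tool_pos: [504.7, -147.9, 87.5]
tcp_rot: [-179.8, 0.2, 20.1]
ft_force: [-1.0, 0.8, -6.0]
finger_gap: 30.2
5.9 [ 504.7 -147.9   87.5] [-179.81    0.19   20.11] F [-1.   0.8 -6. ] gap 30.2 units [0.065 0.027 0.73 ]
```

View pics/c3.png

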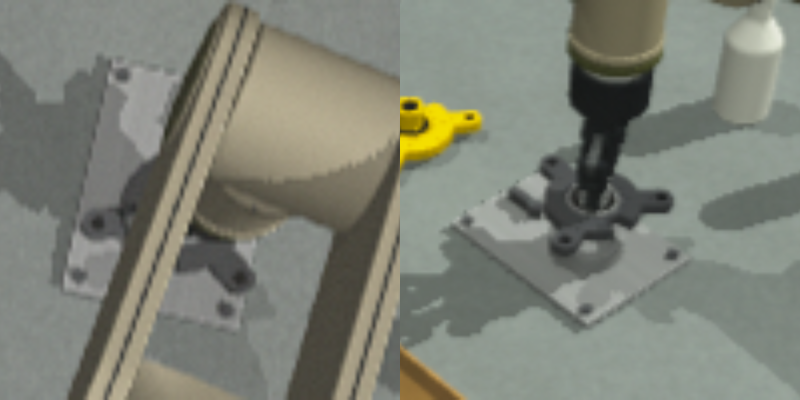

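Both views show the bearing above the pedestal, with the side view clear and the top view half hidden by the arm. I descend while watching the force.

```bash
python3 -m jog '[[[0.065,0.027,0.2,0,0,0,0.1],[0,0,0.1,0,0,0,0.1],[0,0,0,0,0,0,0.1]]]'; python3 go.py 508 -148 51; python3 -m jog '[[[0,0,0.1,0,0,0,0.1],[0,0,0.1,0,0,0,0.1]]]'; python3 go.py 508 -148 51
```

```text
time: 6.38
tool_pos: [509.7, -148.1, 74.0]
tcp_rot: [-179.9, 0.1, 20.2]
ft_force: [-0.7, -1.2, -6.7]
finger_gap: 30.1
6.375 [ 509.7 -148.1   74. ] [-1.7994e+02  7.0000e-02  2.0190e+01] F [-0.7 -1.2 -6.7] gap 30.1 units [-0.031 -0.013  0.459]
time: 6.62
tool_pos: [510.4, -148.7, 64.7]
tcp_rot: [180.0, -0.0, 20.2]
ft_force: [-1.1, -0.5, -7.0]
finger_gap: 30.6
6.625 [ 510.4 -148.7   64.7] [ 1.7999e+02 -2.0000e-02  2.0160e+01] F [-1.1 -0.5 -7. ] gap 30.6 units [-0.04  -0.029  0.273]
```

```bash
python3 -m jog '[[[-0.04,-0.01,0.05,0,0,0,0.1],[0,0,0.05,0,0,0,0.1],[0,0,0,0,0,0,0.1]]]'; python3 go.py 508 -148 51; python3 -m jog '[[[0,0,0.04,0,0,0,0.1],[0,0,0.04,0,0,0,0.1]]]'; python3 go.py 508 -148 51
```

```text
time: 7.0
tool_pos: [508.0, -148.8, 59.6]
tcp_rot: [-180.0, 0.0, 20.2]
ft_force: [0.3, 0.4, -6.9]
finger_gap: 30.3
7.0 [ 508.  -148.8   59.6] [-1.7999e+02  1.0000e-02  2.0150e+01] F [ 0.3  0.4 -6.9] gap 30.3 units [ 0.005 -0.016  0.172]
time: 7.25
tool_pos: [508.3, -148.9, 55.8]
tcp_rot: [180.0, -0.0, 20.2]
ft_force: [-0.0, 0.1, -6.9]
finger_gap: 30.3
7.25 [ 508.3 -148.9   55.8] [ 1.7999e+02 -2.0000e-02  2.0160e+01] F [-0.   0.1 -6.9] gap 30.3 units [-0.    -0.019  0.097]
```

```bash
python3 -m jog '[[[0,0,0.04,0,0,0,0.1],[0,0,0.03,0,0,0,0.1],[0,0,0,0,0,0,0.1]]]'; python3 go.py 508 -148 51
```

```text
time: 7.62
tool_pos: [508.0, -148.8, 52.1]
tcp_rot: [-180.0, 0.0, 20.2]
ft_force: [-0.4, -0.5, -6.7]
finger_gap: 29.8
7.625 [ 508.  -148.8   52.1] [-1.7998e+02  2.0000e-02  2.0160e+01] F [-0.4 -0.5 -6.7] gap 29.8 units [ 0.005 -0.015  0.022]
```

Deep in the pocket with no contact yet, so I go down the last 2 mm and release.

```bash
python3 -m jog '[[[0,0,0.03,0,0,0,0.1],[0,0,0.02,0,0,0,0.1],[0,0,0,0,0,0,0.1]]]'; python3 go.py 508 -148 51; python3 -m jog '[[[0,0,0,0,0,0,0.4],[0,0,0,0,0,0,0.6],[0,0,-0.1,0,0,0,0.6],[0,0,-0.4,0,0,0,0.6],[0,0,-0.6,0,0,0,0.6],[0,0,-0.6,0,0,0,0.6],[-0.6,0.6,-0.5,0,0,0,0.6],[-0.8,0.8,0,0,0,0,0.6],[-0.8,0.8,0,0,0,0,0.6],[0,0,0,0,0,0,0.6]]]'
cat > look.py <<'E'
import sys; from m import *
k=sys.argv[1]; I=[]
for n in("top","side"):
    p,P=cloud(n); np.savez(f"{n}_{k}.npz",p=p,P=P)
    I.append(ortho(n,p,508,-148,48))
    for nm,z,r in(("sleeve",(68,80),25),("flange",(43,53),90)):
        m=(np.hypot(P[...,0]-508,P[...,1]+148)<r)&(P[...,2]>z[0])&(P[...,2]<z[1]); a=P[m]
        if len(a)>5: print(n,nm,len(a),cv2.minEnclosingCircle(a[:,:2].astype(np.float32)),"z",np.percentile(a[:,2],[5,50,95]).round(1))
cv2.imwrite(f"pics/l{k}.png",np.hstack(I)[:,:,::-1])
E
python3 look.py 4; python3 go.py 508 -148 51
```

```text
time: 8.0
tool_pos: [508.5, -149.0, 50.7]
tcp_rot: [180.0, -0.0, 20.2]
ft_force: [-5.4, 1.4, 4.4]
finger_gap: 30.3
8.0 [ 508.5 -149.    50.7] [ 1.7998e+02 -2.0000e-02  2.0160e+01] F [-5.4  1.4  4.4] gap 30.3 units [-0.002 -0.022 -0.006]
time: 9.25
tool_pos: [441.3, -293.4, 160.5]
tcp_rot: [179.9, 0.0, 19.9]
ft_force: [0.3, 0.2, 0.0]
finger_gap: 51.4
top sleeve 81 ((508.324951171875, -147.82254028320312), 16.171926498413086) z [69.4 73.5 77.2]
top flange 727 ((509.4454040527344, -148.07188415527344), 78.86261749267578) z [43.9 47.4 51.3]
side sleeve 55 ((511.50970458984375, -140.8480987548828), 19.36153221130371) z [69.7 75.1 78.1]
side flange 440 ((511.3345642089844, -142.81088256835938), 80.19479370117188) z [43.9 47.5 51.5]
9.35 [ 442.7 -290.4  160.1] [ 1.7999e+02 -3.0000e-02  2.0050e+01] F [0.1 0.6 0.6] gap 51.2 units [ 2.202 -2.229  2.183]
```

View pics/l4.png

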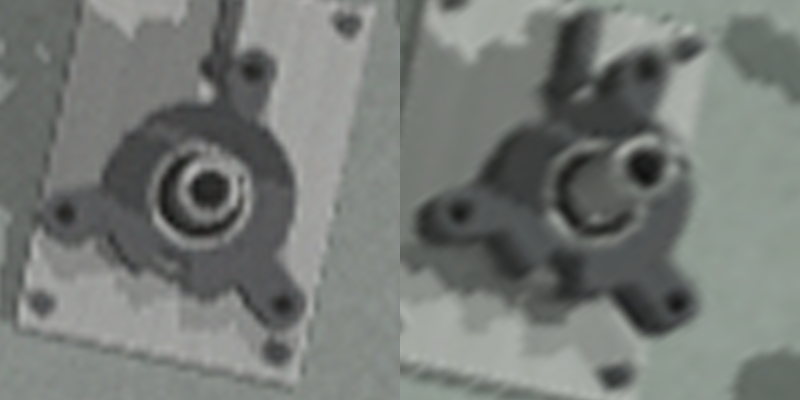

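The top view shows the bearing seated: sleeve top is about 73.5 and flange about 47.4. Ears are at (255,75), (65,212) and (285,300), so the notch points to about 157°. The ear opposite the notch is at about -23°. I measure the angles better and turn the tool over.

```bash
cat > ang.py <<'E'
import sys; from m import *
def ears(k,c=(508.3,-147.8)):
    for n in("top","side"):
        P=np.load(f"{n}_{k}.npz")['P']
        cc=c if n=="top" else (511.3,-142.0)
        x,y=P[...,0]-cc[0],P[...,1]-cc[1];r=np.hypot(x,y)
        m=(r>56)&(r<80)&(P[...,2]>38)&(P[...,2]<56); t=np.arctan2(y,x)[m]
        print(n,m.sum(),"ear angle mod 120:",np.degrees(np.angle(np.exp(3j*t).sum())/3).round(2),sorted(np.degrees(t).round(0))[::max(1,m.sum()//12)])
if __name__=="__main__":
    ears(sys.argv[1])
E
python3 ang.py 4
python3 - <<'E'
from m import *
for n in("top","side"):
    P=np.load(n+"0.npz")['P']
    m=((P[...,2]>5.5)&(P[...,2]<15)&(np.hypot(P[...,0]-528,P[...,1]+150)<150)).astype(np.uint8)
    m=cv2.morphologyEx(m,cv2.MORPH_OPEN,np.ones((3,3),np.uint8)); l=cv2.connectedComponentsWithStats(m)
    k=1+np.argmax(l[2][1:,4]); a=P[l[1]==k]
    print(n,l[2][k],"plate",cv2.minAreaRect(a[:,:2].astype(np.float32)))
    x,y=P[...,0]-508,P[...,1]+148;r=np.hypot(x,y)
    mm=(r>62)&(r<112)&(P[...,2]>17)&(P[...,2]<32); a=P[mm]; print("mark",len(a),a.mean(0),np.degrees(np.arctan2(a[:,1].mean()+147.7,a[:,0].mean()-508)))
E
python3 -m jog '[[[0,0,0,0,0,-0.015,0.4],[0,0,0,0,0,-0.029,0.4],[0,0,0,0,0,-0.029,0.4],[0,0,0,0,0,-0.029,0.4],[0,0,0,0,0,-0.029,0.4],[0,0,0,0,0,-0.029,0.4],[0,0,0,0,0,-0.029,0.4],[0,0,0,0,0,-0.029,0.4],[0,0,0,0,0,-0.029,0.4],[0,0,0,0,0,-0.029,0.4],[0,0,0,0,0,-0.029,0.4],[0,0,0,0,0,-0.029,0.4]]]'; python3 go.py 570.6 -174.6 32
```

```text
top 154 ear angle mod 120: -22.66 [np.float64(-155.0), np.float64(-148.0), np.float64(-143.0), np.float64(-139.0), np.float64(-134.0), np.float64(-30.0), np.float64(-25.0), np.float64(-20.0), np.float64(-15.0), np.float64(89.0), np.float64(94.0), np.float64(99.0), np.float64(104.0)]
side 116 ear angle mod 120: -22.52 [np.float64(-154.0), np.float64(-148.0), np.float64(-145.0), np.float64(-140.0), np.float64(-132.0), np.float64(-30.0), np.float64(-26.0), np.float64(-20.0), np.float64(-13.0), np.float64(91.0), np.float64(96.0), np.float64(101.0), np.float64(105.0)]
top [ 297  171   53   61 1215] plate ((529.280517578125, -151.95201110839844), (149.5782470703125, 199.3743438720703), 78.69889831542969)
mark 53 [ 576.23534166 -163.93312577   22.29115573] -13.381861810666473
side [259 150  65  47 900] plate ((533.96533203125, -147.48899841308594), (153.56219482421875, 205.60845947265625), 78.49099731445312)
mark 39 [ 590.92753346 -153.66930001   22.28348525] -4.1171707756123865
time: 10.85
tool_pos: [443.7, -288.5, 159.9]
tcp_rot: [180.0, -0.0, 140.9]
ft_force: [0.3, 0.7, -0.4]
finger_gap: 33.9
10.85 [ 443.7 -288.5  159.9] [179.98  -0.   140.87] F [ 0.3  0.7 -0.4] gap 33.9 units [-0.531  3.367  2.559]
```

Nest yaw is about -11.4° and the ear is at -22.6°, so the flange has to turn about -168.8°.

```bash
python3 -m jog '[[[0,0,0,0,0,-0.022,0.4],[0,0,0,0,0,-0.023,0.4],[-0.2,0.5,0,0,0,0,0.4],[-0.4,0.8,0,0,0,0,0.4],[-0.4,0.8,0.3,0,0,0,0.4],[-0.4,0.8,0.5,0,0,0,0.4],[-0.07,0.18,0.4,0,0,0,0.4],[0,0,0,0,0,0,0.4]]]'; python3 go.py 570.9 -174.1 32
```

```text
time: 11.85
tool_pos: [570.1, -175.8, 97.3]
tcp_rot: [-180.0, -0.3, 156.8]
ft_force: [-0.8, -0.5, 0.7]
finger_gap: 33.9
11.85 [ 570.1 -175.8   97.3] [-179.99   -0.27  156.75] F [-0.8 -0.5  0.7] gap 33.9 units [-0.008  0.038  1.306]
```

```bash
python3 -m jog '[[[0,0.03,0.4,0,0,-0.001,0.4],[0,0,0.35,0,0,0,0.4],[0,0,0,0,0,0,0.4]]]'; python3 go.py 570.9 -174.1 32; python3 -m jog '[[[0,0,0.15,0,0,0,0.4],[0,0,0.15,0,0,0,0.4],[0,0,0.15,0,0,0,0.4],[0,0,0.1,0,0,0,0.4],[0,0,0,0,0,0,0.4]]]';  python3 go.py 570.9 -174.1 32
```

```text
time: 12.22
tool_pos: [570.0, -176.5, 59.9]
tcp_rot: [-180.0, -0.2, 156.9]
ft_force: [0.8, 0.3, -0.4]
finger_gap: 34.3
12.225 [ 570.  -176.5   59.9] [-179.99   -0.23  156.89] F [ 0.8  0.3 -0.4] gap 34.3 units [-0.     0.052  0.559]
time: 12.85
tool_pos: [571.6, -176.3, 34.1]
tcp_rot: [180.0, -0.1, 157.0]
ft_force: [-0.4, 0.8, -0.1]
finger_gap: 34.2
12.85 [ 571.6 -176.3   34.1] [ 1.8000e+02 -6.0000e-02  1.5696e+02] F [-0.4  0.8 -0.1] gap 34.2 units [0.031 0.034 0.043]
```

```bash
python3 -m jog '[[[0.02,-0.095,0,0,0,0.0111,0.36],[0.013,-0.189,0,0,0,0.0222,0.36],[0.013,-0.189,0,0,0,0.0222,0.36],[0.013,-0.189,0,0,0,0.0222,0.36],[0.013,-0.189,0,0,0,0.0222,0.36],[0.013,-0.189,0,0,0,0.0222,0.36],[0.013,-0.189,0,0,0,0.0222,0.36]]]'; python3 - <<'E'
from h import *
s=telemetry.sense();d=s["tool_pos"][:2]-[508.3,-147.9];print(np.hypot(*d),np.degrees(np.arctan2(d[1],d[0])),s["tcp_rot"],s["ft_force"])
E
```

```text
time: 13.72
tool_pos: [526.7, -215.2, 35.2]
tcp_rot: [179.9, 0.0, 104.7]
ft_force: [1.9, 1.7, 0.0]
finger_gap: 30.8
69.80863813947555 -74.71600397441985 [1.79934680e+02 9.22356595e-03 1.04748533e+02] [1.87596204e+00 1.65090658e+00 1.28130825e-03]
```

```bash
python3 -m jog '[[[0.023,-0.189,0.01,0,0,0.0222,0.36],[0.023,-0.189,0.01,0,0,0.0222,0.36],[0.013,-0.189,0,0,0,0.0222,0.36],[0.013,-0.189,0,0,0,0.0222,0.36],[0.013,-0.189,0,0,0,0.0222,0.36],[0.013,-0.189,0,0,0,0.0222,0.36],[0.013,-0.189,0,0,0,0.0222,0.36],[0.013,-0.189,0,0,0,0.0222,0.36],[0.013,-0.189,0,0,0,0.0222,0.36],[0.013,-0.189,0,0,0,0.0222,0.36],[0.013,-0.189,0,0,0,0.0222,0.36],[0.013,-0.189,0,0,0,0.0222,0.36]]]'; cat > pol.py <<'E'
from h import *
s=telemetry.sense();d=s["tool_pos"][:2]-[508.3,-147.9];print("r",np.hypot(*d),"ang",np.degrees(np.arctan2(d[1],d[0])),s["tool_pos"],s["tcp_rot"],s["ft_force"])
E
python3 pol.py
```

```text
time: 15.22
tool_pos: [442.2, -159.9, 34.7]
tcp_rot: [179.9, -0.1, 8.8]
ft_force: [1.0, -1.4, 0.0]
finger_gap: 30.7
r 67.20709983532132 ang -169.72486874033262 [ 442.17073048 -159.88807661   34.66827804] [ 1.79906874e+02 -9.86043053e-02  8.83758068e+00] [ 0.99120937 -1.4195171   0.02167567]
```

```bash
python3 -m jog '[[[0.0,-0.17,0,0,0,0.0200,0.36],[0.013,-0.17,0,0,0,0.02,0.36],[0,-0.08,0,0,0,0.01,0.36],[0,0,0,0,0,0,0.36]]]'; python3 pol.py; python3 look.py 5; python3 ang.py 5
```

```text
time: 15.72
tool_pos: [441.2, -138.6, 34.3]
tcp_rot: [180.0, -0.1, -8.8]
ft_force: [0.1, 0.3, 0.0]
finger_gap: 30.8
r 67.69514314268538 ang 172.1062301392372 [ 441.24630878 -138.60296291   34.30349467] [ 1.79986325e+02 -5.52518105e-02 -8.84300106e+00] [0.14345499 0.28438954 0.03462543]
top flange 223 ((518.8304443359375, -108.98184967041016), 43.82481384277344) z [44.  47.3 51.4]
side sleeve 53 ((508.50994873046875, -142.8229522705078), 17.73398208618164) z [69.1 73.8 77.2]
side flange 338 ((508.7342529296875, -144.8444061279297), 83.18539428710938) z [44.3 47.8 51.9]
top 54 ear angle mod 120: 58.69 [np.float64(46.0), np.float64(50.0), np.float64(51.0), np.float64(53.0), np.float64(55.0), np.float64(56.0), np.float64(58.0), np.float64(59.0), np.float64(61.0), np.float64(62.0), np.float64(64.0), np.float64(65.0), np.float64(67.0), np.float64(69.0)]
side 113 ear angle mod 120: 56.65 [np.float64(-179.0), np.float64(-174.0), np.float64(-74.0), np.float64(-67.0), np.float64(-63.0), np.float64(-56.0), np.float64(51.0), np.float64(58.0), np.float64(63.0), np.float64(67.0), np.float64(151.0), np.float64(160.0), np.float64(176.0)]
```

View pics/l5.png

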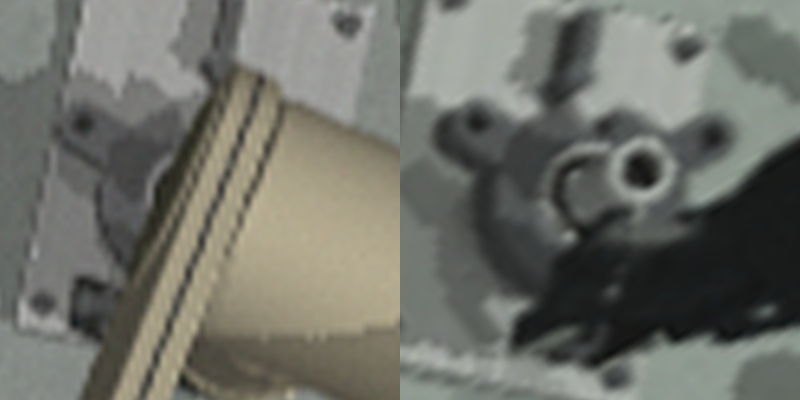

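The top view shows a free ear at about 58°, at (85,125), and the side view shows the notch near the mark. Target for that ear is 48.6°. I shift to 168.6° and narrow the fingers to centre the ear.

```bash
python3 -m jog '[[[0,-0.05,0,0,0,0.004,0.34],[0,-0.034,0,0,0,0.0031,0.31],[0,0,0,0,0,0,0.295],[0,0,0,0,0,0,0.295],[0,0,0,0,0,0,0.295]]]' 20; python3 pol.py; python3 look.py 6; python3 ang.py 6
```

```text
time: 16.45
tool_pos: [441.6, -134.5, 33.8]
tcp_rot: [180.0, -0.0, -11.4]
ft_force: [0.1, -2.4, 1.1]
finger_gap: 24.9
r 68.05328791332362 ang 168.6491943611996 [ 441.57779884 -134.50605108   33.83758583] [ 1.79999614e+02 -9.84022101e-03 -1.14432289e+01] [ 0.08216564 -2.3630302   1.11930591]
top flange 196 ((523.6644287109375, -110.33622741699219), 42.227294921875) z [43.4 47.2 51.5]
side sleeve 52 ((511.01251220703125, -141.6510009765625), 17.629594802856445) z [69.  73.6 77.3]
side flange 311 ((507.4764099121094, -140.77406311035156), 80.53499603271484) z [43.9 47.7 51.6]
top 56 ear angle mod 120: 53.2 [np.float64(42.0), np.float64(44.0), np.float64(46.0), np.float64(47.0), np.float64(49.0), np.float64(50.0), np.float64(52.0), np.float64(53.0), np.float64(55.0), np.float64(56.0), np.float64(58.0), np.float64(59.0), np.float64(62.0), np.float64(63.0)]
side 97 ear angle mod 120: 51.15 [np.float64(-180.0), np.float64(-174.0), np.float64(-75.0), np.float64(-68.0), np.float64(-59.0), np.float64(46.0), np.float64(52.0), np.float64(55.0), np.float64(58.0), np.float64(61.0), np.float64(153.0), np.float64(158.0), np.float64(179.0)]
```

```bash
python3 -m jog '[[[0,0,0,0,0,0,0.36],[0,0,0,0,0,0,0.38],[0,0,-0.1,0,0,0,0.4],[0,0,-0.5,0,0,0,0.4],[0,0,-0.8,0,0,0,0.4],[0,0.6,-0.8,0,0,0,0.4],[0,1,0,0,0,0,0.4],[0,1,0,0,0,0,0.4],[0,0.6,0,0,0,0,0.4],[0,0,0,0,0,0,0.4]]]'; python3 look.py 7; python3 ang.py 7; python3 pol.py
```

```text
time: 17.8
tool_pos: [409.2, -293.0, 144.1]
tcp_rot: [180.0, -0.0, -11.6]
ft_force: [-0.0, 0.7, 0.3]
finger_gap: 34.0
top sleeve 79 ((507.73162841796875, -146.30638122558594), 15.836807250976562) z [70.1 73.7 78.6]
top flange 721 ((507.9999084472656, -146.60757446289062), 79.3810043334961) z [43.8 47.3 51.2]
side sleeve 54 ((509.71209716796875, -141.76632690429688), 16.49854278564453) z [68.6 73.5 78.1]
side flange 445 ((510.4114074707031, -140.89686584472656), 78.34888458251953) z [44.  48.  51.8]
top 158 ear angle mod 120: 51.34 [np.float64(-180.0), np.float64(-73.0), np.float64(-68.0), np.float64(-63.0), np.float64(43.0), np.float64(49.0), np.float64(54.0), np.float64(59.0), np.float64(159.0), np.float64(165.0), np.float64(169.0), np.float64(173.0), np.float64(178.0)]
side 117 ear angle mod 120: 51.3 [np.float64(-180.0), np.float64(-75.0), np.float64(-68.0), np.float64(-62.0), np.float64(46.0), np.float64(50.0), np.float64(56.0), np.float64(59.0), np.float64(63.0), np.float64(161.0), np.float64(165.0), np.float64(169.0), np.float64(173.0)]
r 173.74655697019 ang -124.59008033572945 [ 409.66386655 -290.93418905  143.79111655] [-1.79961113e+02  1.09911046e-02 -1.14975610e+01] [ 0.00200368  0.34982546 -0.14510044]
```

View pics/l7.png

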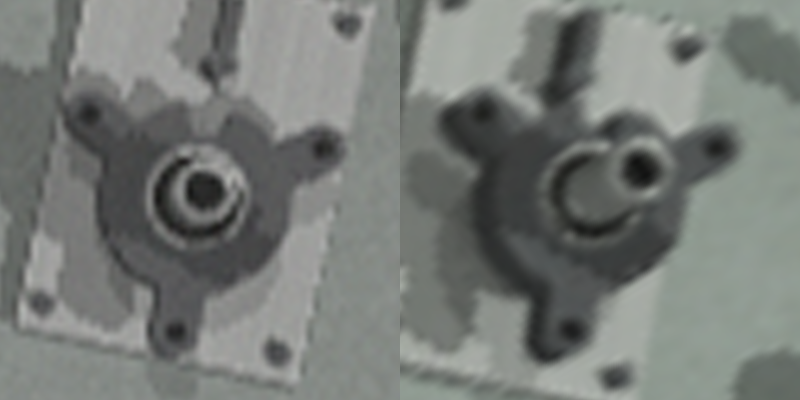

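Notch at (207,122) and mark tip at (213,85), left view. Ear holes and depth both give a notch angle of about -8.7°, while the nest is at about -11.6°. I nudge it about 3° more.

```bash
python3 go.py 441.5 -136 60; python3 -m jog '[[[0,-0.6,0,0,0,0,0.42],[0,-1,0,0,0,0,0.42],[0,-1,0.2,0,0,0,0.42],[0,-0.56,0.7,0,0,0,0.42],[0,0,0.7,0,0,0,0.42],[0,0,0,0,0,0,0.42]]]'; python3 go.py 441.5 -136 34
```

```text
17.9 [ 409.7 -290.9  143.8] [-1.7996e+02  1.0000e-02 -1.1500e+01] F [ 0.   0.3 -0.1] gap 34.4 units [ 0.007 -3.162  1.678]
time: 18.65
tool_pos: [438.7, -133.8, 61.2]
tcp_rot: [-179.9, 0.3, -11.3]
ft_force: [-0.8, -0.1, 0.5]
finger_gap: 35.7
18.65 [ 438.7 -133.8   61.2] [-179.91    0.34  -11.31] F [-0.8 -0.1  0.5] gap 35.7 units [0.068 0.033 0.543]
```

```bash
python3 -m jog '[[[0.03,0.03,0.15,0,0,0,0.42],[0,0,0.15,0,0,0,0.42],[0,0,0.15,0,0,0,0.42],[0,0,0.09,0,0,0,0.42],[0,0,0,0,0,0,0.42]]]'; python3 go.py 442.3 -131 34
```

```text
time: 19.27
tool_pos: [441.9, -138.2, 36.4]
tcp_rot: [-180.0, 0.0, -11.5]
ft_force: [-0.2, -0.1, 0.2]
finger_gap: 35.8
19.275 [ 441.9 -138.2   36.4] [-1.7999e+02  5.0000e-02 -1.1470e+01] F [-0.2 -0.1  0.2] gap 35.8 units [-0.021 -0.142  0.048]
```

```bash
python3 -m jog '[[[-0.01,-0.07,0.04,0,0,0.004,0.38],[-0.01,-0.07,0,0,0,0.004,0.34],[0,0,0,0,0,0,0.31],[0,0,0,0,0,0,0.295],[0,0,0,0,0,0,0.295],[0,0,0,0,0,0,0.295]]]' 20; python3 go.py 442.3 -131 34;  python3 -m jog '[[[0,0,0,0,0,0,0.36],[0,0,0,0,0,0,0.4],[0,0,-0.1,0,0,0,0.4],[0,0,-0.5,0,0,0,0.4],[0,0,-0.8,0,0,0,0.4],[0,0.6,-0.8,0,0,0,0.4],[0,1,0,0,0,0,0.4],[0,1,0,0,0,0,0.4],[0,0.6,0,0,0,0,0.4],[0,0,0,0,0,0,0.4]]]'; python3 look.py 8; python3 ang.py 8
```

```text
time: 20.02
tool_pos: [442.8, -131.2, 34.9]
tcp_rot: [-180.0, -0.0, -14.3]
ft_force: [-1.2, -0.3, -0.0]
finger_gap: 25.2
20.025 [ 442.8 -131.2   34.9] [-1.800e+02 -1.000e-02 -1.433e+01] F [-1.2 -0.3 -0. ] gap 25.2 units [-0.011 -0.001  0.017]
time: 21.28
tool_pos: [402.6, -287.9, 145.2]
tcp_rot: [180.0, -0.0, -14.5]
ft_force: [-0.1, 0.4, 1.0]
finger_gap: 34.6
top sleeve 78 ((507.4507751464844, -145.57427978515625), 15.782635688781738) z [70.5 74.2 77.8]
top flange 726 ((507.2439270019531, -146.22642517089844), 78.90779113769531) z [43.9 47.2 51.2]
side sleeve 54 ((509.4336242675781, -141.3970489501953), 17.372467041015625) z [70.  74.3 77.8]
side flange 444 ((510.1290283203125, -143.48013305664062), 80.24505615234375) z [43.9 47.5 51.7]
top 159 ear angle mod 120: 48.41 [np.float64(-82.0), np.float64(-76.0), np.float64(-71.0), np.float64(-65.0), np.float64(42.0), np.float64(47.0), np.float64(51.0), np.float64(56.0), np.float64(63.0), np.float64(161.0), np.float64(165.0), np.float64(170.0), np.float64(175.0)]
side 118 ear angle mod 120: 48.8 [np.float64(-180.0), np.float64(-78.0), np.float64(-72.0), np.float64(-66.0), np.float64(37.0), np.float64(47.0), np.float64(51.0), np.float64(55.0), np.float64(60.0), np.float64(160.0), np.float64(164.0), np.float64(168.0), np.float64(173.0), np.float64(177.0)]
```

View pics/l8.png

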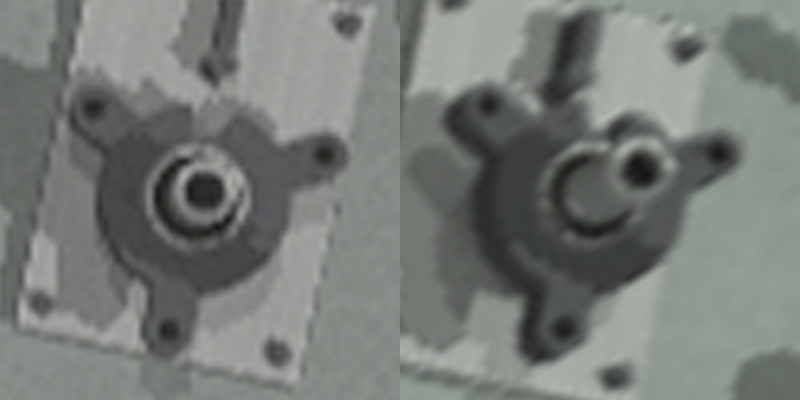

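The notch is now at about -11.4°, matching the nest's -11.4° to -11.8°. The bearing is still seated (sleeve top about 74, flange about 47.3), and the gripper is clear of it.

```bash
python3 -c "
from h import *
s=telemetry.sense();print(s['time'],s['tool_pos'],s['ft_force'],s['qd'].round(2));print(job.hand_in())"
```

```text
21.375 [ 403.1534372  -285.88118658  144.87346013] [ 0.27867114 -0.15510958 -0.56856571] [ 1.35 -0.33  0.53  0.08  0.   -0.  ]
the job is handed in; nothing more can be done
None
```

I lifted the bearing out of the bin by its sleeve, seated it in the nest's pocket and released it. I then pushed the flange round by one ear to line the notch up with the mark, and handed in at 21.4 s. The first push ended about 3° short of the mark, so I pushed once more. For the last touch of each push I narrowed the fingers onto the ear to centre it, then let go.

**Seating:** the last check shows the bearing fully seated, with the sleeve top at about 74 mm and the flange top at about 47.3 mm (nominal 74 and 48).

**Notch:** both cameras put the notch within about 0.5° of -11.4°. The nest's own angle came out between -11.3° and -12°, depending on how I measured it.

**What disagreed:** the side camera's positions were 3 to 6 mm off the top camera's, so I used the top camera for positions. The bearing also shifted 1 to 2 mm inside the pocket's play while I pushed it.

**Bystanders:** the arm never went low near the bottle, can, ring or wrench, but I did not re-measure them at the end. The last reading before hand-in showed the gripper clear of everything, with wrist forces under 1 N.

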